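# Set out the dispensing desk for the next customer

## Robot

A 6-joint arm with a two-finger parallel gripper is mounted at the origin on the work surface. World frame = base frame: x ahead of the robot, y to its left, z up, the work surface at z = 0. Lengths are in m, angles in rad, forces in N, time in s.
With the tool pointing down it reaches from about 0.375 to 0.75 m from the base axis. Payload 9 kg.
Tool frame: the origin (TCP) lies between the finger pads; the fingertips stand 14 mm ahead of it and the grasp point (between the pads) lies 5 mm behind it (arm.tip_extent is the distance from the TCP to the fingertips, in m); z points along the fingers, y is the line along which they close (so a half turn about z gives the same grasp; the last joint's range is limited). The gripper opens to 85 mm and grips with 20 to 120 N. Pads are 22 mm wide; open, the fingers measure 114 mm over their backs; the gripper's body (76 mm by 85 mm) begins 54 mm behind the grasp point. The pads swing forward as they close: fully open they stand 13 mm farther back than shut.
Start: joints at [-1.533, 0.104, 0.097, 1.564, 0, 1.353], TCP at [0.152, -0.581, 0.245] pointing down, gripper open.
Joint ranges: [-2.99, 2.99], [-0.84, 1.86], [-1.1, 1.16], [-1.84, 2.11], [-1.51, 1.56], [-3.14, 3.14]. Speed limits (rad/s): [2.22, 2.22, 2.57, 3.14, 3.14, 3.14].

## Interface

Orientations are given as [roll, pitch, yaw] about the fixed x, y, z axes, in that order (R = Rz(yaw) Ry(pitch) Rx(roll)).
In Python, from rig import status, imaging, arm gives the robot as it stands. The module is installed in compiled form; this text tells all that it offers.
- The arm moves only by the tool servo_tool, never from a script. Its argument "rows" is a list of rows, each an object of numbers: "dx", "dy", "dz": the shift along the tool's x, y, z each as a share of 2.5 cm, from -1 to 1; "ax", "ay", "az": the turn, a rotation vector about the tool's x, y, z each as a share of 6 degrees, from -1 to 1; "grip": the closure, from 0 (fully open) to 1 (shut). A call has 1 to 12 rows; each row shifts and turns the commanded pose from where the row before left it, along the tool's axes as they then stand; what a row does not reach is not made up. A row lasts 1/10 s, in which the tool goes at most 50 mm and 8.59 degrees, less where a joint would pass 70% of its speed; a pose out of reach is approached as far as the arm can. A call with a number of a shift or a turn outside -1 to 1 is refused whole. A call with a gripper value outside its range is refused whole. The fingers move at their own pace and stop on an object; "grip_force" is the grip in N (left out, the last holds). Time passes only in rows, so rows that do not move let the fingers close. It gives the time, the measured TCP pose, the force, the opening and the grip force at its end, in the units of the state.
- status.observe(): the state, without advancing time (a new reading comes with each control period).
- imaging.get_image(name): name is "scene" or "top" or "wrist"; returns a dict with "pixels" (420x560x3 uint8, red, green, blue), "range_z" (420x560 float32, m along the optical axis (not along the pixel's ray), 0 where there is no reading), "vfov" (degrees; the focal length in pixels is half the picture's height over the tangent of half this angle, whatever the lens; pixels are square), "cx", "cy" (the principal point, pixels), "rvec" (rotation vector, rad) and "tvec" (3), from world to camera coordinates, as OpenCV has them; the wrist camera has in their place "tool_from_camera" (4x4, takes a point from camera to tool coordinates, whose origin is the TCP and whose axes are the flange's). Camera axes: x right, y down, z forward; pixel columns grow to the right and rows downward; lengths in m; the calibration is good to about 2 mm. A picture is of the moment at which its call begins: read the wrist's pose just before it.
- arm.hand_in(): hands the job in; it is judged then, once.
The state is a dict: "time_s": time; "qpos": joint angles; "dq": joint speeds; "joint_torque": joint torques, N m; "eef_pos": TCP position; "ee_rot": TCP orientation; "force": force on the tool from outside, world axes, zero at the start; "torque": the same for the moment, N m; "grip_width": finger opening in m; "grasp_force": force on a finger pad.
Only numpy, scipy, OpenCV 4.12 (cv2) and the standard library are available. Lean on these libraries where they do the work, as an engineer would, in place of code of your own. Each camera call takes 0.05 s, during which the arm holds its last target. There are 200 camera calls.

## Task

Set the optician's desk for the next customer: lay the black spectacle case in the middle of the grey rectangular pad, lengthways along it, and stand the small brown bottle upright on the pad, midway between the end of the case and the end of the pad, at whichever end faces the round mat, so that it is between the case and the round mat. Put the wide tin in the middle of the round mat and the small tin centred on top of the wide tin. Leave the black paddle, the screwdriver and the penlight lying where they are.

Things in the scene. Friction and masses are not known exactly. Their poses are not given: they have to be found in the camera images.
- case_center (a point): Centre of the closed hard spectacle case, black, standing on its flat underside; a box 54 mm (its x) by 145 mm (its y, the long way) by 34 mm high. This point is half-way up (17 mm above the underside). Loose, about 150 g. Can be gripped across its 54 mm width; either way round will do on the pad.
- wide_tin_center (a point): Centre of the wide tin, a flat round closed aluminium tin 54 mm in diameter, 24 mm high, with flat top. This point is half-way up (12 mm). Loose, about 70 g.
- small_tin_center (a point): Centre of the small tin, a round closed aluminium tin 36 mm in diameter, 20 mm high. This point is half-way up (10 mm). Loose, about 35 g.
- bottle_center (a point): Centre of the small round brown bottle with a white cap and paper label, standing upright, body 34 mm in diameter, 90 mm high over the cap. This point is half-way up (45 mm), on the straight body. Loose, about 60 g.
- pad: Grey rectangular fabric pad with a dark stitched border, fixed to the desk, 4 mm thick, 120 mm (its x) by 290 mm (its y, the long way); origin at the centre of its underside, on the desk. With the case in the middle, a strip 72 mm wide is left free at each end; the middle of each strip lies 109 mm from the pad's centre along its y.
- coaster: Dark round rubber mat with a thin grey ring, fixed to the desk, 100 mm in diameter, 4 mm thick; origin at the centre of its underside, on the desk. It lies on the other side of the desk from the pad: sometimes left, sometimes right.
- paddle_mid (a point): Bystander, to be left alone: middle of a black eye-cover paddle lying flat (round disc 54 mm, bar handle 11 mm wide, 177 mm long overall, 8 mm high; its x runs along the handle, disc at -x). Loose.
- screwdriver_mid (a point): Bystander, to be left alone: middle of a small steel screwdriver lying along its x, 12 mm thick, 120 mm long. Loose.
- penlight_mid (a point): Bystander, to be left alone: middle of an aluminium penlight lying along its x, 12 mm thick, 125 mm long. Loose.
Not all that is in view belongs to the job. Of the things like the coaster, leave any that is yellow; of the rest the larger one is meant.

How it is judged:
At the end, for the whole second after the job is handed in: Case flat on the pad within 15 mm of its centre each way and 0.2 rad of its long axis; bottle upright on the pad 109 mm from its centre (within 18) at the round mat's end, within 20 mm of its centre line; wide tin within 14 mm of the mat's centre; small tin on it within 10 mm (x of case_center in the frame of pad between -0.015 and 0.015 m and y of case_center in the frame of pad between -0.015 and 0.015 m and height (world z) of case_center between 0.016 and 0.026 m and angle between the y axis of case_center and the y axis of pad, either way round below 0.2 rad and angle between each of case_center, bottle_center, wide_tin_center, small_tin_center's own z axis and vertical below 0.1 rad and ((y of coaster in the frame of pad above 0 m and y of bottle_center in the frame of pad between 0.091 and 0.127 m) or (y of coaster in the frame of pad below 0 m and y of bottle_center in the frame of pad between -0.127 and -0.091 m)) and x of bottle_center in the frame of pad between -0.02 and 0.02 m and height (world z) of bottle_center between 0.044 and 0.054 m and horizontal distance between wide_tin_center and coaster below 0.014 m and height (world z) of wide_tin_center between 0.012 and 0.02 m and horizontal distance between small_tin_center and wide_tin_center below 0.01 m and height (world z) of small_tin_center between 0.034 and 0.042 m); the robot touches nothing.
It fails at once if the black paddle is shifted by more than 25 mm (distance of paddle_mid from where it was at the start of the episode above 0.025 m).
It fails at once if the screwdriver is shifted by more than 25 mm (distance of screwdriver_mid from where it was at the start of the episode above 0.025 m).
It fails at once if the penlight is shifted by more than 25 mm (distance of penlight_mid from where it was at the start of the episode above 0.025 m).
It also fails if it takes over 120 s, if anything falls off the work surface, if the arm or the gripper's body presses on something with over 40 N, if the wrist force passes 120 N, or if a joint passes its speed limit or range.

## Working session

There is one attempt and no reset: what is moved stays moved. The work goes in short steps, Python scripts to look and compute and a tool call to move; the robot and the scene stay as the last step left them, time stands still between calls to the robot, and variables do not carry over. Pictures are saved under pics/ and viewed, at most 14 in all, crops included, and the job is handed in when it is done.

Besides the shell and the picture viewer there is one more tool, called after "Emit:" as a command line: name --argument value ..., lists and objects as JSON in quotes. servo_tool: Moves the arm, as the interface text tells. Its arguments: {"type":"object","properties":{"rows":{"type":"array"},"grip_force":{"type":"number"}},"required":["rows"]}

```bash
mkdir -p pics; cat > h.py <<'E'
import numpy as np, cv2
from scipy.spatial.transform import Rotation as R
from rig import status, imaging, arm
def grab(n,f=None):
    s=status.observe(); im=imaging.get_image(n)
    if f: cv2.imwrite(f'pics/{f}.png',im['pixels'][:,:,::-1])
    im['s']=s; return im
def cloud(im):
    h,w=im['range_z'].shape; f=h/2/np.tan(np.radians(im['vfov'])/2)
    u,v=np.meshgrid(np.arange(w),np.arange(h)); z=im['range_z'].astype(float)
    c=np.stack([(u-im['cx'])/f*z,(v-im['cy'])/f*z,z],-1)
    if 'rvec' in im:
        M=cv2.Rodrigues(np.array(im['rvec'],float))[0]; return (c-np.array(im['tvec']).ravel())@M
    T=np.array(im['tool_from_camera']); t=c@T[:3,:3].T+T[:3,3]
    Rw=R.from_euler('xyz',im['s']['ee_rot']).as_matrix()
    return t@Rw.T+np.array(im['s']['eef_pos'])
E
python3 - <<'E'
from h import *
a=grab('top','top');b=grab('scene','scene')
np.savez('top.npz',p=cloud(a),c=a['pixels']);np.savez('scene.npz',p=cloud(b),c=b['pixels'])
s=a['s'];print(s)
E
```

```text
{'time_s': 0.0, 'qpos': array([-1.53269213e+00,  1.04722815e-01,  9.64647835e-02,  1.56388721e+00,
        1.33067701e-05,  1.35307371e+00]), 'dq': array([-0.00166029, -0.00166279, -0.00027561, -0.00208076, -0.00109783,
        0.00078805]), 'joint_torque': array([ 1.18423806e-03, -5.56938708e+01,  5.03643680e+01,  1.71859207e-02,
       -2.39090923e-04,  2.53271674e-05]), 'eef_pos': array([ 0.15181501, -0.58015424,  0.24450607]), 'ee_rot': array([-3.14027846e+00, -3.04366918e-04,  2.55826608e-01]), 'force': array([ 0.01696005, -0.52101207, -0.31565839]), 'torque': array([-0.02810984,  0.05157127, -0.01057461]), 'grasp_force': 0.0, 'grip_width': 0.0851225605289682}
```

View pics/top.png

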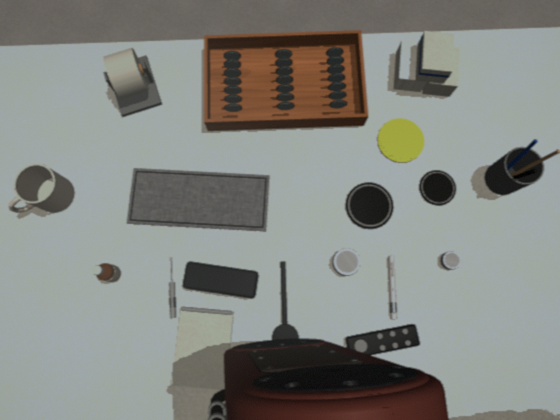

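View pics/scene.png

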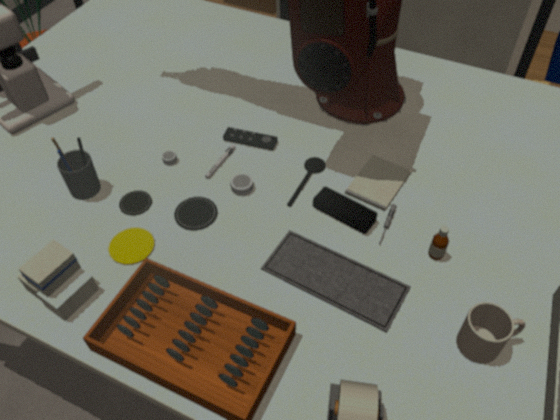

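Top view: pad at (199,199). Mat candidates are the large dark mat (369,205), a small dark one (437,188) and a yellow one (401,140), so I take the large dark one. Case at (220,280), with the remote at (382,340) and the notebook (205,345) as lookalikes. Bottle (107,272), wide tin (346,262), small tin (450,260). Keep clear of the paddle (284,300), screwdriver (172,290) and penlight (392,288).

```bash
python3 - <<'E'
from h import *
d=np.load('top.npz');p=d['p'];c=d['c']
cv2.imwrite('pics/crop.png',cv2.resize(c[160:330,80:480,::-1],(800,340),interpolation=cv2.INTER_CUBIC))
def box(n,u0,v0,u1,v1,zl,zh,circ=False):
    q=p[v0:v1,u0:u1].reshape(-1,3);q=q[(q[:,2]>zl)&(q[:,2]<zh)]
    xy=(q[:,:2]*1000).astype(np.float32)
    r=cv2.minAreaRect(xy);bp=cv2.boxPoints(r)
    e=bp[1]-bp[0] if np.linalg.norm(bp[1]-bp[0])>np.linalg.norm(bp[2]-bp[1]) else bp[2]-bp[1]
    print(n,len(q),'c',np.round(r[0]),'size',np.round(r[1]),'longdir',np.round(np.degrees(np.arctan2(e[1],e[0])),1),'zmax',np.round(np.percentile(q[:,2],[50,98])*1000,1),'circ',np.round(cv2.minEnclosingCircle(xy),0) if 0 else cv2.minEnclosingCircle(xy))
box('pad',115,155,280,240,.0025,.008)
box('coaster',335,175,402,235,.0025,.008)
box('case',175,252,268,308,.028,.04)
box('wide',328,240,365,285,.018,.03)
box('small',436,245,465,275,.014,.03)
box('bottle',85,252,130,292,.08,.1)
box('bottleall',85,252,130,292,.03,.1)
box('paddle',270,255,300,345,.005,.012)
box('screw',160,250,182,325,.005,.02)
box('pen',382,250,402,325,.006,.02)
for t in [(60,20),(205,330),(40,190),(285,80),(515,170),(380,340)]: print(t,np.round(p[t[1],t[0]],3))
E
```

```text
pad 7868 c [602. 175.] size [351. 182.] longdir 88.0 zmax [4.9 7.7] circ ((604.444580078125, 174.75416564941406), 194.60264587402344)
coaster 1979 c [ 572. -186.] size [142. 127.] longdir 87.9 zmax [5.  7.7] circ ((570.8331909179688, -185.73764038085938), 94.56621551513672)
case 2001 c [425. 123.] size [145.  55.] longdir 79.5 zmax [34.5 38. ] circ ((426.24554443359375, 122.50483703613281), 74.42335510253906)
wide 578 c [ 453. -128.] size [53. 53.] longdir -28.2 zmax [25.2 28.6] circ ((452.5303039550781, -127.63609313964844), 27.222394943237305)
small 275 c [ 449. -337.] size [35. 35.] longdir 39.9 zmax [21.2 24.6] circ ((449.12371826171875, -337.0968017578125), 18.256132125854492)
bottle 86 c [446. 342.] size [15. 17.] longdir -89.4 zmax [90.2 93.4] circ ((446.7552185058594, 342.368408203125), 8.727754592895508)
bottleall 352 c [446. 340.] size [30. 34.] longdir -16.6 zmax [62.8 93. ] circ ((446.2152099609375, 341.9715881347656), 17.395769119262695)
paddle 640 c [387.   3.] size [158.  53.] longdir 1.3 zmax [ 7.9 11.5] circ ((385.3407897949219, 3.5512313842773438), 80.68356323242188)
screw 318 c [408. 223.] size [133.  43.] longdir 1.7 zmax [10.8 15.4] circ ((408.66094970703125, 213.553955078125), 67.32845306396484)
pen 378 c [ 401. -218.] size [122.  22.] longdir 2.8 zmax [12.1 16. ] circ ((400.6741027832031, -217.6898956298828), 61.13390350341797)
(60, 20) [ 1.554  0.863 -0.746]
(205, 330) [0.329 0.154 0.012]
(40, 190) [0.626 0.502 0.005]
(285, 80) [ 0.836 -0.021  0.05 ]
(515, 170) [ 0.633 -0.497  0.011]
(380, 340) [ 0.3   -0.184  0.018]
```

View pics/crop.png

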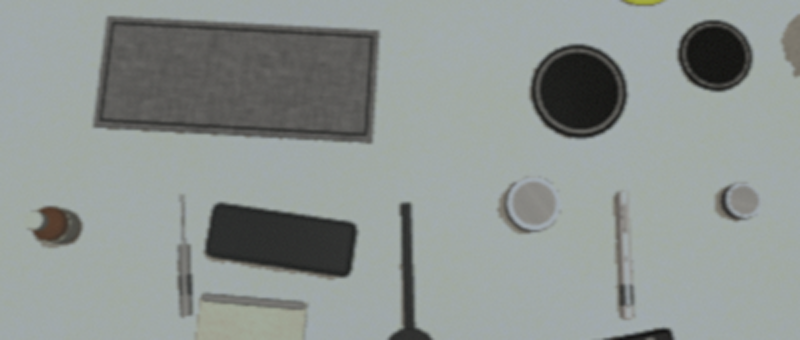

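```bash
python3 - <<'E'
from h import *
im=grab('top');M=cv2.Rodrigues(np.array(im['rvec'],float))[0];t=np.array(im['tvec']).ravel();C=-M.T@t
f=210/np.tan(np.radians(im['vfov'])/2)
def ray(u,v,z):
    d=M.T@np.array([(u-im['cx'])/f,(v-im['cy'])/f,1]);return (C+d*(z-C[2])/d[2])[:2]*1000
g=cv2.cvtColor(im['pixels'],cv2.COLOR_RGB2GRAY)
def seg(n,u0,v0,u1,v1,th,z):
    m=(g[v0:v1,u0:u1]<th).astype(np.uint8)
    k=max(cv2.findContours(m,0,1)[0],key=cv2.contourArea).reshape(-1,2)
    w=np.array([ray(a+u0,b+v0,z) for a,b in k],np.float32)
    print(n,cv2.minAreaRect(w),cv2.minEnclosingCircle(w),cv2.fitEllipse(w)[0])
    return
for th in(90,110,130):
    seg('pad',115,155,280,240,th,.004);seg('mat',335,175,402,235,th,.004)
print([np.round(ray(80+a/2,160+b/2,.004)) for a,b in[(109,17),(379,31),(373,142),(94,127)]],ray(80+578/2,160+91/2,.004), C, arm.tip_extent)
E
```

```text
pad ((594.48095703125, 169.01296997070312), (283.345458984375, 116.24142456054688), 84.94248962402344) ((594.4976196289062, 169.24050903320312), 151.6757354736328) (595.1173095703125, 170.64932250976562)
mat ((569.2647705078125, -186.72598266601562), (96.55561065673828, 96.0682144165039), 87.9955062866211) ((569.3623046875, -186.4217071533203), 49.621734619140625) (569.46923828125, -186.41549682617188)
pad ((595.1773681640625, 169.0277557373047), (287.9134826660156, 119.17552947998047), 84.80227661132812) ((594.6527709960938, 168.74554443359375), 154.1617431640625) (594.9945678710938, 168.5875701904297)
mat ((570.366943359375, -186.5140380859375), (100.08557891845703, 98.24652862548828), 88.01910400390625) ((569.2246704101562, -186.33253479003906), 50.707435607910156) (569.6241455078125, -186.42904663085938)
pad ((595.1099243164062, 168.91351318359375), (289.76495361328125, 121.59729766845703), 84.7752914428711) ((595.7027587890625, 168.77670288085938), 155.58607482910156) (595.2609252929688, 168.95556640625)
mat ((569.450439453125, -185.64248657226562), (99.31187438964844, 100.75251770019531), 42.08674240112305) ((569.570556640625, -186.41189575195312), 51.1333122253418) (569.604736328125, -186.39002990722656)
[array([666., 305.]), array([641.,  19.]), array([522.,  28.]), array([548., 317.])] [ 568.76020192 -186.61562923] [0.36472288 0.01243219 0.9474677 ] 0.014
```

Emit:
servo_tool --rows '[{"az":-1},{"az":-1},{"az":-1},{"az":-1},{"az":-1},{"az":-1},{"az":-1},{"az":-1},{"az":-1},{"az":-1},{"az":-1},{"az":-1}]'

```text
schema error: expected keys dx, dy, dz, ax, ay, az, grip
```

Emit:
servo_tool --rows '[{"dx":0,"dy":0,"dz":0,"ax":0,"ay":0,"az":-1,"grip":0},{"dx":0,"dy":0,"dz":0,"ax":0,"ay":0,"az":-1,"grip":0},{"dx":0,"dy":0,"dz":0,"ax":0,"ay":0,"az":-1,"grip":0},{"dx":0,"dy":0,"dz":0,"ax":0,"ay":0,"az":-1,"grip":0},{"dx":0,"dy":0,"dz":0,"ax":0,"ay":0,"az":-1,"grip":0},{"dx":0,"dy":0,"dz":0,"ax":0,"ay":0,"az":-1,"grip":0},{"dx":0,"dy":0,"dz":0,"ax":0,"ay":0,"az":-1,"grip":0},{"dx":0,"dy":0,"dz":0,"ax":0,"ay":0,"az":-1,"grip":0},{"dx":0,"dy":0,"dz":0,"ax":0,"ay":0,"az":-1,"grip":0},{"dx":0,"dy":0,"dz":0,"ax":0,"ay":0,"az":-1,"grip":0},{"dx":0,"dy":0,"dz":0,"ax":0,"ay":0,"az":-1,"grip":0},{"dx":0,"dy":0,"dz":0,"ax":0,"ay":0,"az":-1,"grip":0}]'

```text
time_s: 1.35
eef_pos: [0.1518, -0.5803, 0.245]
ee_rot: [-3.142, -0.001, 1.517]
force: [-0.4, -0.5, -0.7]
grip_width: 0.0853
grasp_force: 0.0
```

Emit:
servo_tool --rows '[{"dx":0,"dy":0,"dz":0,"ax":0,"ay":0,"az":-0.55,"grip":0},{"dx":0.9,"dy":0.6,"dz":0,"ax":0,"ay":0,"az":0,"grip":0},{"dx":0.9,"dy":0.6,"dz":0,"ax":0,"ay":0,"az":0,"grip":0},{"dx":0.9,"dy":0.6,"dz":0,"ax":0,"ay":0,"az":0,"grip":0},{"dx":0.9,"dy":0.6,"dz":0,"ax":0,"ay":0,"az":0,"grip":0},{"dx":0.9,"dy":0.6,"dz":0,"ax":0,"ay":0,"az":0,"grip":0},{"dx":0.9,"dy":0.6,"dz":0,"ax":0,"ay":0,"az":0,"grip":0},{"dx":0.9,"dy":0.6,"dz":0,"ax":0,"ay":0,"az":0,"grip":0},{"dx":0.9,"dy":0.6,"dz":0,"ax":0,"ay":0,"az":0,"grip":0},{"dx":0.9,"dy":0.6,"dz":0,"ax":0,"ay":0,"az":0,"grip":0},{"dx":0.9,"dy":0.6,"dz":0,"ax":0,"ay":0,"az":0,"grip":0},{"dx":0.9,"dy":0.6,"dz":0,"ax":0,"ay":0,"az":0,"grip":0}]'

```text
time_s: 2.55
eef_pos: [0.3174, -0.3321, 0.2451]
ee_rot: [-3.142, -0.0, 1.57]
force: [-0.0, 0.0, -0.1]
grip_width: 0.0857
grasp_force: 0.0
```

Emit:
servo_tool --rows '[{"dx":0.9,"dy":0.6,"dz":0.4,"ax":0,"ay":0,"az":0,"grip":0.2},{"dx":0.9,"dy":0.6,"dz":0.4,"ax":0,"ay":0,"az":0,"grip":0.2},{"dx":0.9,"dy":0.6,"dz":0.4,"ax":0,"ay":0,"az":0,"grip":0.2},{"dx":0.9,"dy":0.6,"dz":0.4,"ax":0,"ay":0,"az":0,"grip":0.2},{"dx":0.9,"dy":0.6,"dz":0.4,"ax":0,"ay":0,"az":0,"grip":0.2},{"dx":0.9,"dy":0.6,"dz":0.4,"ax":0,"ay":0,"az":0,"grip":0.2},{"dx":0.9,"dy":0.6,"dz":0.4,"ax":0,"ay":0,"az":0,"grip":0.2},{"dx":0.9,"dy":0.6,"dz":0.4,"ax":0,"ay":0,"az":0,"grip":0.2},{"dx":0.9,"dy":0.6,"dz":0.4,"ax":0,"ay":0,"az":0,"grip":0.2},{"dx":0,"dy":0,"dz":0,"ax":0,"ay":0,"az":0,"grip":0.2},{"dx":0,"dy":0,"dz":0,"ax":0,"ay":0,"az":0,"grip":0.2}]'

```text
time_s: 3.65
eef_pos: [0.452, -0.1303, 0.155]
ee_rot: [-3.141, -0.0, 1.572]
force: [0.4, -0.0, 0.3]
grip_width: 0.0686
grasp_force: 0.0
```

```bash
python3 - <<'E'
from h import *
im=grab('wrist','w1');print(im['s']['eef_pos'],im['s']['ee_rot'],im['s']['grip_width'],arm.tip_extent)
p=cloud(im).reshape(-1,3)
q=p[(p[:,2]>.018)&(p[:,2]<.03)&(abs(p[:,0]-.4525)<.05)&(abs(p[:,1]+.1276)<.05)]
print(len(q),cv2.minEnclosingCircle((q[:,:2]*1000).astype(np.float32)),np.median(q[:,2]))
E
```

```text
[ 0.45198628 -0.13029714  0.15497763] [-3.14074206e+00 -1.78789589e-04  1.57150713e+00] 0.06857121340756386 0.014
3526 ((455.0919189453125, -129.75721740722656), 27.03731346130371) 0.023856160833381698
```

Emit:
servo_tool --rows '[{"dx":0,"dy":0.08,"dz":0.9,"ax":0,"ay":0,"az":0,"grip":0.2},{"dx":0,"dy":0,"dz":0.9,"ax":0,"ay":0,"az":0,"grip":0.2},{"dx":0,"dy":0,"dz":0.9,"ax":0,"ay":0,"az":0,"grip":0.2},{"dx":0,"dy":0,"dz":0.9,"ax":0,"ay":0,"az":0,"grip":0.2},{"dx":0,"dy":0,"dz":0.9,"ax":0,"ay":0,"az":0,"grip":0.2},{"dx":0,"dy":0,"dz":0.5,"ax":0,"ay":0,"az":0,"grip":0.2},{"dx":0,"dy":0,"dz":0.5,"ax":0,"ay":0,"az":0,"grip":0.2},{"dx":0,"dy":0,"dz":0,"ax":0,"ay":0,"az":0,"grip":0.2}]' --grip_force 30

```text
time_s: 4.5
eef_pos: [0.4534, -0.1308, 0.0167]
ee_rot: [-3.14, -0.001, 1.569]
force: [0.0, 0.6, -0.6]
grip_width: 0.0684
grasp_force: 0.0
```

Emit:
servo_tool --rows '[{"dx":0,"dy":0,"dz":0,"ax":0,"ay":0,"az":0,"grip":0.6},{"dx":0,"dy":0,"dz":0,"ax":0,"ay":0,"az":0,"grip":0.6},{"dx":0,"dy":0,"dz":0,"ax":0,"ay":0,"az":0,"grip":0.6},{"dx":0,"dy":0,"dz":0,"ax":0,"ay":0,"az":0,"grip":0.6},{"dx":0,"dy":0,"dz":0,"ax":0,"ay":0,"az":0,"grip":0.6},{"dx":0,"dy":0,"dz":0,"ax":0,"ay":0,"az":0,"grip":0.6}]' --grip_force 30

```text
time_s: 5.1
eef_pos: [0.4549, -0.1312, 0.0188]
ee_rot: [3.14, 0.001, 1.57]
force: [-0.6, -0.4, 5.9]
grip_width: 0.0528
grasp_force: 32.1
```

Emit:
servo_tool --rows '[{"dx":0,"dy":0,"dz":-0.5,"ax":0,"ay":0,"az":0,"grip":0.6},{"dx":0,"dy":0,"dz":-0.9,"ax":0,"ay":0,"az":0,"grip":0.6},{"dx":0,"dy":0,"dz":-0.9,"ax":0,"ay":0,"az":0,"grip":0.6},{"dx":-0.46,"dy":0.92,"dz":0,"ax":0,"ay":0,"az":0,"grip":0.6},{"dx":-0.46,"dy":0.92,"dz":0,"ax":0,"ay":0,"az":0,"grip":0.6},{"dx":-0.46,"dy":0.92,"dz":0,"ax":0,"ay":0,"az":0,"grip":0.6},{"dx":-0.46,"dy":0.92,"dz":0,"ax":0,"ay":0,"az":0,"grip":0.6},{"dx":-0.46,"dy":0.92,"dz":0,"ax":0,"ay":0,"az":0,"grip":0.6},{"dx":0,"dy":0,"dz":0,"ax":0,"ay":0,"az":0,"grip":0.6},{"dx":0,"dy":0,"dz":0,"ax":0,"ay":0,"az":0,"grip":0.6}]'

```text
time_s: 6.1
eef_pos: [0.569, -0.1882, 0.0754]
ee_rot: [-3.141, -0.0, 1.57]
force: [-0.8, 0.0, -1.2]
grip_width: 0.0526
grasp_force: 31.9
```

```bash
python3 - <<'E'
from h import *
im=grab('wrist','w2');print(im['s']['eef_pos'],im['s']['ee_rot'],im['s']['grip_width'])
p=cloud(im);np.save('w2.npy',p)
E
```

```text
[ 0.5689538  -0.1882044   0.07538281] [-3.14078627e+00 -4.52956294e-04  1.57005808e+00] 0.05256372969577968
```

View pics/w2.png

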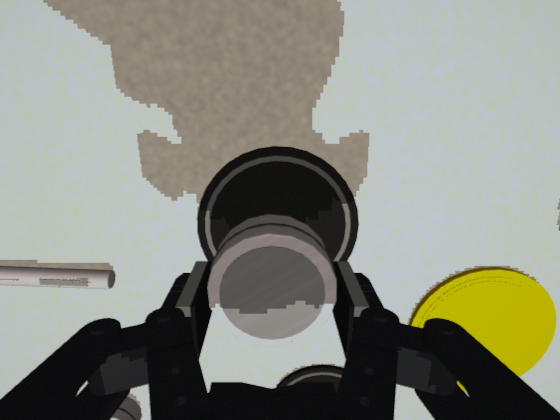

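Wrist view: the tin is held level at (272,280), and the large ringed mat is behind it at (278,218). I'll check both centres from depth.

```bash
python3 - <<'E'
from h import *
p=np.load('w2.npy');c=cv2.imread('pics/w2.png');g=cv2.cvtColor(c,cv2.COLOR_BGR2GRAY)
def fit(P):
    A=np.c_[2*P,np.ones(len(P))];x=np.linalg.lstsq(A,(P**2).sum(1),rcond=None)[0];return x[:2],np.sqrt(x[2]+x[:2]@x[:2])
# tin top
q=p[235:300,215:330].reshape(-1,3);q=q[q[:,2]>.05];z=np.percentile(q[:,2],[10,50,90]);print('tin z',z)
top=q[abs(q[:,2]-z[1])<.004][:,:2]*1000
print('tin',cv2.minEnclosingCircle(top.astype(np.float32)))
# mat outer edge: dark pixels contour upper arc
m=((g<70)&(abs(p[:,:,2]-.004)<.006)).astype(np.uint8);m[:140]=0;m[250:]=0;m[:,:190]=0;m[:,365:]=0
k=max(cv2.findContours(m,0,1)[0],key=cv2.contourArea).reshape(-1,2)
k=k[(k[:,1]<200)];P=np.array([p[b,a,:2] for a,b in k])*1000
for _ in range(3):
    cc,r=fit(P);e=abs(np.linalg.norm(P-cc,axis=1)-r);P=P[e<max(1.5,2*e.std())]
print('mat',cc,r,len(P))
E
```

```text
tin z [0.0790012  0.08033054 0.08114812]
tin ((569.23046875, -181.5059051513672), 24.548561096191406)
mat [ 572.45293694 -187.03738226] 49.18223587916572 174
```

Emit:
servo_tool --rows '[{"dx":0,"dy":0.04,"dz":0.5,"ax":0,"ay":0,"az":0,"grip":0.6},{"dx":0,"dy":0,"dz":0.5,"ax":0,"ay":0,"az":0,"grip":0.6},{"dx":0,"dy":0,"dz":0.5,"ax":0,"ay":0,"az":0,"grip":0.6},{"dx":0,"dy":0,"dz":0.3,"ax":0,"ay":0,"az":0,"grip":0.6},{"dx":0,"dy":0,"dz":0.2,"ax":0,"ay":0,"az":0,"grip":0.6},{"dx":0,"dy":0,"dz":0,"ax":0,"ay":0,"az":0,"grip":0.6},{"dx":0,"dy":0,"dz":0,"ax":0,"ay":0,"az":0,"grip":0.6}]'

```text
time_s: 6.85
eef_pos: [0.5703, -0.1884, 0.0255]
ee_rot: [3.141, 0.0, 1.57]
force: [0.4, -0.3, -0.3]
grip_width: 0.0532
grasp_force: 31.9
```

Emit:
servo_tool --rows '[{"dx":0,"dy":0,"dz":0,"ax":0,"ay":0,"az":0,"grip":0.2},{"dx":0,"dy":0,"dz":0,"ax":0,"ay":0,"az":0,"grip":0.2},{"dx":0,"dy":0,"dz":0,"ax":0,"ay":0,"az":0,"grip":0.2},{"dx":0,"dy":0,"dz":0,"ax":0,"ay":0,"az":0,"grip":0.2},{"dx":0,"dy":0,"dz":-0.5,"ax":0,"ay":0,"az":0,"grip":0.2},{"dx":0,"dy":0,"dz":-0.9,"ax":0,"ay":0,"az":0,"grip":0.2},{"dx":0,"dy":0,"dz":-1,"ax":0,"ay":0,"az":0,"grip":0.2},{"dx":0,"dy":0,"dz":-1,"ax":0,"ay":0,"az":0,"grip":0.2},{"dx":0,"dy":0,"dz":-1,"ax":0,"ay":0,"az":0,"grip":0.2},{"dx":0,"dy":0,"dz":-1,"ax":0,"ay":0,"az":0,"grip":0.2},{"dx":0,"dy":0,"dz":0,"ax":0,"ay":0,"az":0,"grip":0.2}]'

```text
time_s: 7.95
eef_pos: [0.572, -0.1894, 0.1656]
ee_rot: [3.136, 0.004, 1.57]
force: [0.7, 0.5, 0.2]
grip_width: 0.0682
grasp_force: 0.0
```

```bash
cat >> h.py <<'E'
def fitc(n,x,y,zl,zh,r=.05,f=None):
    im=grab(n,f);p=cloud(im).reshape(-1,3)
    q=p[(p[:,2]>zl)&(p[:,2]<zh)&(np.hypot(p[:,0]-x,p[:,1]-y)<r)]
    print(n,np.round(im['s']['eef_pos'],4),len(q),cv2.minEnclosingCircle((q[:,:2]*1000).astype(np.float32)),'z',np.median(q[:,2]))
    return im,p
E
python3 - <<'E'
from h import *
fitc('wrist',.5695,-.186,.022,.034,f='w3')
E
```

```text
wrist [ 0.572  -0.1894  0.1656] 3384 ((570.3991088867188, -187.05686950683594), 26.94963264465332) z 0.027892179831784047
```

Emit:
servo_tool --rows '[{"dx":-0.97,"dy":-0.82,"dz":0,"ax":0,"ay":0,"az":0,"grip":0.35},{"dx":-0.97,"dy":-0.82,"dz":0,"ax":0,"ay":0,"az":0,"grip":0.35},{"dx":-0.97,"dy":-0.82,"dz":0,"ax":0,"ay":0,"az":0,"grip":0.35},{"dx":-0.97,"dy":-0.82,"dz":0,"ax":0,"ay":0,"az":0,"grip":0.35},{"dx":-0.97,"dy":-0.82,"dz":0,"ax":0,"ay":0,"az":0,"grip":0.35},{"dx":-0.97,"dy":-0.82,"dz":0,"ax":0,"ay":0,"az":0,"grip":0.35},{"dx":0,"dy":0,"dz":0,"ax":0,"ay":0,"az":0,"grip":0.35},{"dx":0,"dy":0,"dz":0,"ax":0,"ay":0,"az":0,"grip":0.35}]'

```text
time_s: 8.8
eef_pos: [0.4465, -0.3338, 0.1598]
ee_rot: [-3.141, -0.001, 1.569]
force: [0.5, 0.4, -0.1]
grip_width: 0.0559
grasp_force: 0.0
```

```bash
python3 - <<'E'
from h import *
fitc('wrist',.449,-.337,.015,.026,f='w4')
print(status.observe()['grip_width'],status.observe()['ee_rot'])
E
```

```text
wrist [ 0.4465 -0.3338  0.1598] 1442 ((451.260986328125, -339.55767822265625), 18.05756187438965) z 0.019873684419742577
0.05561893988155383 [-3.14127641e+00 -7.53136480e-04  1.56970186e+00]
```

Emit:
servo_tool --rows '[{"dx":-0.22,"dy":0.19,"dz":0.8,"ax":0,"ay":0,"az":0,"grip":0.35},{"dx":0,"dy":0,"dz":0.9,"ax":0,"ay":0,"az":0,"grip":0.35},{"dx":0,"dy":0,"dz":0.9,"ax":0,"ay":0,"az":0,"grip":0.35},{"dx":0,"dy":0,"dz":0.9,"ax":0,"ay":0,"az":0,"grip":0.35},{"dx":0,"dy":0,"dz":0.9,"ax":0,"ay":0,"az":0,"grip":0.35},{"dx":0,"dy":0,"dz":0.7,"ax":0,"ay":0,"az":0,"grip":0.35},{"dx":0,"dy":0,"dz":0.4,"ax":0,"ay":0,"az":0,"grip":0.35},{"dx":0,"dy":0,"dz":0,"ax":0,"ay":0,"az":0,"grip":0.35}]'

```text
time_s: 9.65
eef_pos: [0.4515, -0.3377, 0.0213]
ee_rot: [-3.14, -0.002, 1.571]
force: [-0.1, -0.3, -0.1]
grip_width: 0.0556
grasp_force: 0.0
```

Emit:
servo_tool --rows '[{"dx":0,"dy":0,"dz":0,"ax":0,"ay":0,"az":0,"grip":0.8},{"dx":0,"dy":0,"dz":0,"ax":0,"ay":0,"az":0,"grip":0.8},{"dx":0,"dy":0,"dz":0,"ax":0,"ay":0,"az":0,"grip":0.8},{"dx":0,"dy":0,"dz":0,"ax":0,"ay":0,"az":0,"grip":0.8},{"dx":0,"dy":0,"dz":0,"ax":0,"ay":0,"az":0,"grip":0.8},{"dx":0,"dy":0,"dz":0,"ax":0,"ay":0,"az":0,"grip":0.8}]'

```text
time_s: 10.25
eef_pos: [0.4524, -0.3398, 0.024]
ee_rot: [3.14, 0.001, 1.57]
force: [0.8, 1.6, 6.2]
grip_width: 0.0345
grasp_force: 30.5
```

Emit:
servo_tool --rows '[{"dx":0,"dy":0,"dz":-0.5,"ax":0,"ay":0,"az":0,"grip":0.8},{"dx":0,"dy":0,"dz":-0.9,"ax":0,"ay":0,"az":0,"grip":0.8},{"dx":0,"dy":0,"dz":-0.9,"ax":0,"ay":0,"az":0,"grip":0.8},{"dx":0,"dy":0,"dz":-0.9,"ax":0,"ay":0,"az":0,"grip":0.8},{"dx":0.87,"dy":0.67,"dz":0,"ax":0,"ay":0,"az":0,"grip":0.8},{"dx":0.87,"dy":0.67,"dz":0,"ax":0,"ay":0,"az":0,"grip":0.8},{"dx":0.87,"dy":0.67,"dz":0,"ax":0,"ay":0,"az":0,"grip":0.8},{"dx":0.87,"dy":0.67,"dz":0,"ax":0,"ay":0,"az":0,"grip":0.8},{"dx":0.87,"dy":0.67,"dz":0,"ax":0,"ay":0,"az":0,"grip":0.8},{"dx":0.87,"dy":0.67,"dz":0,"ax":0,"ay":0,"az":0,"grip":0.8},{"dx":0.87,"dy":0.67,"dz":0,"ax":0,"ay":0,"az":0,"grip":0.8},{"dx":0,"dy":0,"dz":0,"ax":0,"ay":0,"az":0,"grip":0.8}]'

```text
time_s: 11.45
eef_pos: [0.5704, -0.1847, 0.1035]
ee_rot: [3.141, -0.0, 1.573]
force: [0.5, -0.8, 0.1]
grip_width: 0.0345
grasp_force: 30.0
```

Emit:
servo_tool --rows '[{"dx":0,"dy":0,"dz":0,"ax":0,"ay":0,"az":0,"grip":0.8},{"dx":0,"dy":0,"dz":0,"ax":0,"ay":0,"az":0,"grip":0.8}]'

```text
time_s: 11.65
eef_pos: [0.5688, -0.1877, 0.1031]
ee_rot: [-3.141, 0.0, 1.569]
force: [0.5, 0.1, -0.3]
grip_width: 0.0343
grasp_force: 30.0
```

```bash
python3 - <<'E'
from h import *
s=status.observe();e=s['eef_pos'];print(s['ee_rot'],s['grip_width'])
im,p=fitc('wrist',e[0],e[1],e[2]-.01,e[2]+.015,r=.025,f='w5')
im,p=fitc('wrist',.5704,-.187,.022,.034,r=.035)
fitc('top',.5704,-.187,.022,.034,r=.035)
E
```

```text
[-3.14149770e+00  3.92227079e-04  1.56949852e+00] 0.03428668411772439
wrist [ 0.5688 -0.1877  0.1031] 6315 ((568.7542114257812, -183.61859130859375), 23.607769012451172) z 0.09897775501410493
wrist [ 0.5687 -0.1879  0.1031] 3991 ((570.3916625976562, -186.9545440673828), 26.991252899169922) z 0.027840033620138413
top [ 0.5687 -0.1879  0.103 ] 0 ((0.0, 0.0), 0.0) z nan
  return _methods._mean(a, axis=axis, dtype=dtype,
  ret = ret.dtype.type(ret / rcount)
```

View pics/w5.png

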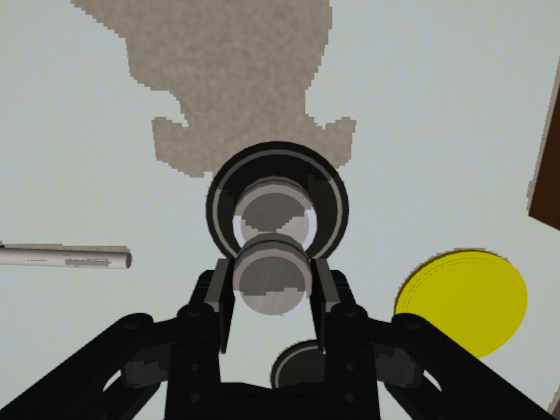

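Small tin is held level at (272,284), with the wide tin behind it on the mat at (275,222). I'll work out its centre and top height.

```bash
python3 - <<'E'
from h import *
im=grab('wrist');p=cloud(im);print(im['s']['eef_pos'])
print('top z',np.median(p[262:286,255:290,2]))
for a,b in[(238,280),(306,280),(272,254),(272,285)]:print((a,b),np.round(p[b,a],4))
im2=dict(im);zt=np.median(p[262:286,255:290,2])
im2['range_z']=np.ones((420,560));k=cloud(im2);im2['range_z']=np.ones((420,560))*2;k2=cloud(im2)
for a,b in[(272,253),(272,316)]:
    d=k2[b,a]-k[b,a];o=k[b,a]-d;print((a,b),np.round(o+d*(zt-o[2])/d[2],4))
E
```

```text
[ 0.56874254 -0.18786652  0.10296082]
top z 0.09887308457310978
(238, 280) [ 0.5543 -0.1849  0.0987]
(306, 280) [ 0.5837 -0.185   0.0987]
(272, 254) [ 0.569  -0.1732  0.0974]
(272, 285) [ 0.569  -0.1878  0.0981]
(272, 253) [ 0.569  -0.1721  0.0989]
(272, 316) [ 0.569  -0.203   0.0989]
```

Emit:
servo_tool --rows '[{"dx":0.02,"dy":0.06,"dz":0.5,"ax":0,"ay":0,"az":0,"grip":0.8},{"dx":0,"dy":0,"dz":0.5,"ax":0,"ay":0,"az":0,"grip":0.8},{"dx":0,"dy":0,"dz":0.5,"ax":0,"ay":0,"az":0,"grip":0.8},{"dx":0,"dy":0,"dz":0.3,"ax":0,"ay":0,"az":0,"grip":0.8},{"dx":0,"dy":0,"dz":0.18,"ax":0,"ay":0,"az":0,"grip":0.8},{"dx":0,"dy":0,"dz":0,"ax":0,"ay":0,"az":0,"grip":0.8},{"dx":0,"dy":0,"dz":0,"ax":0,"ay":0,"az":0,"grip":0.8}]'

```text
time_s: 12.55
eef_pos: [0.5707, -0.1866, 0.0533]
ee_rot: [3.141, 0.0, 1.57]
force: [0.2, 0.1, -0.4]
grip_width: 0.0344
grasp_force: 30.0
```

Emit:
servo_tool --rows '[{"dx":0,"dy":0,"dz":0,"ax":0,"ay":0,"az":0,"grip":0.35},{"dx":0,"dy":0,"dz":0,"ax":0,"ay":0,"az":0,"grip":0.35},{"dx":0,"dy":0,"dz":0,"ax":0,"ay":0,"az":0,"grip":0.35},{"dx":0,"dy":0,"dz":0,"ax":0,"ay":0,"az":0,"grip":0.35},{"dx":0,"dy":0,"dz":-0.5,"ax":0,"ay":0,"az":0,"grip":0.35},{"dx":0,"dy":0,"dz":-0.9,"ax":0,"ay":0,"az":0,"grip":0.35},{"dx":0,"dy":0,"dz":-1,"ax":0,"ay":0,"az":0,"grip":0.35},{"dx":0,"dy":0,"dz":-1,"ax":0,"ay":0,"az":0,"grip":0.35},{"dx":0,"dy":0,"dz":-1,"ax":0,"ay":0,"az":0,"grip":0.35},{"dx":0,"dy":0,"dz":-1,"ax":0,"ay":0,"az":0,"grip":0.35},{"dx":0,"dy":0,"dz":0,"ax":0,"ay":0,"az":0,"grip":0.35}]'

```text
time_s: 13.65
eef_pos: [0.5723, -0.1875, 0.1936]
ee_rot: [3.136, 0.003, 1.57]
force: [0.4, -0.9, 0.1]
grip_width: 0.0557
grasp_force: 0.0
```

```bash
python3 - <<'E'
from h import *
fitc('wrist',.5704,-.187,.042,.056,r=.035)
fitc('wrist',.5704,-.187,.022,.034,r=.035)
E
```

```text
wrist [ 0.5723 -0.1875  0.1936] 1418 ((570.81591796875, -186.8702850341797), 17.933500289916992) z 0.047835918663684765
wrist [ 0.5717 -0.1872  0.1913] 1321 ((570.1861572265625, -187.0210723876953), 26.95311737060547) z 0.02764227803996902
```

Emit:
servo_tool --rows '[{"dx":1,"dy":-0.48,"dz":0,"ax":0,"ay":0,"az":0,"grip":0.2},{"dx":1,"dy":-0.48,"dz":0,"ax":0,"ay":0,"az":0,"grip":0.2},{"dx":1,"dy":-0.48,"dz":0,"ax":0,"ay":0,"az":0,"grip":0.2},{"dx":1,"dy":-0.48,"dz":0,"ax":0,"ay":0,"az":0,"grip":0.2},{"dx":1,"dy":-0.48,"dz":0,"ax":0,"ay":0,"az":0,"grip":0.2},{"dx":1,"dy":-0.48,"dz":0,"ax":0,"ay":0,"az":0,"grip":0.2},{"dx":1,"dy":-0.48,"dz":0,"ax":0,"ay":0,"az":0,"grip":0.2},{"dx":1,"dy":-0.48,"dz":0,"ax":0,"ay":0,"az":0,"grip":0.2},{"dx":1,"dy":-0.48,"dz":0,"ax":0,"ay":0,"az":0,"grip":0.2},{"dx":1,"dy":-0.48,"dz":0,"ax":0,"ay":0,"az":0,"grip":0.2},{"dx":1,"dy":-0.48,"dz":0,"ax":0,"ay":0,"az":0,"grip":0.2},{"dx":1,"dy":-0.48,"dz":0,"ax":0,"ay":0,"az":0,"grip":0.2}]'

```text
time_s: 14.95
eef_pos: [0.4257, 0.1144, 0.1873]
ee_rot: [-3.14, 0.0, 1.57]
force: [-0.5, 0.6, 1.0]
grip_width: 0.0684
grasp_force: 0.0
```

Emit:
servo_tool --rows '[{"dx":0.4,"dy":0,"dz":0,"ax":0,"ay":0,"az":0,"grip":0.2},{"dx":0,"dy":0,"dz":0,"ax":0,"ay":0,"az":0.9,"grip":0.2},{"dx":0,"dy":0,"dz":0,"ax":0,"ay":0,"az":0.85,"grip":0.2},{"dx":0,"dy":0,"dz":0,"ax":0,"ay":0,"az":0,"grip":0.2},{"dx":0,"dy":0,"dz":0,"ax":0,"ay":0,"az":0,"grip":0.2}]'

```text
time_s: 15.45
eef_pos: [0.4269, 0.1232, 0.1878]
ee_rot: [-3.141, 0.0, 1.389]
force: [0.5, -0.1, 0.0]
grip_width: 0.0682
grasp_force: 0.0
```

```bash
cat >> h.py <<'E'
def rect(n,x,y,zl,zh,r,f=None):
    im=grab(n,f);p=cloud(im).reshape(-1,3);s=im['s']
    q=p[(p[:,2]>zl)&(p[:,2]<zh)&(np.hypot(p[:,0]-x,p[:,1]-y)<r)]
    b=cv2.minAreaRect((q[:,:2]*1000).astype(np.float32));k=cv2.boxPoints(b)
    e=max(k[1]-k[0],k[2]-k[1],key=np.linalg.norm)
    print(n,np.round(s['eef_pos'],4),np.round(s['ee_rot'],4),'w',s['grip_width'],len(q),b,'long',np.degrees(np.arctan2(e[1],e[0])),'z',np.median(q[:,2]))
    return im,p
E
python3 - <<'E'
from h import *
rect('wrist',.425,.123,.026,.045,.1,f='w6')
E
```

```text
wrist [0.4269 0.1232 0.1878] [-3.141e+00  3.000e-04  1.389e+00] w 0.06819952765320496 10033 ((428.409423828125, 122.13199615478516), (142.29295349121094, 54.008827209472656), 79.56538391113281) long 79.56537 z 0.03333761325650009
```

View pics/w6.png

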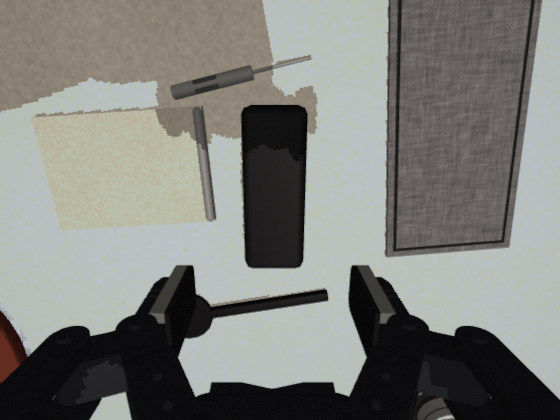

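The case is at (274,187), the notebook is left of it with its spine at (210,165), and the screwdriver and paddle are clear of the fingers. Descending.

Emit:
servo_tool --rows '[{"dx":-0.04,"dy":0.06,"dz":0.8,"ax":0,"ay":0,"az":0,"grip":0.2},{"dx":0,"dy":0,"dz":0.9,"ax":0,"ay":0,"az":0,"grip":0.2},{"dx":0,"dy":0,"dz":0.9,"ax":0,"ay":0,"az":0,"grip":0.2},{"dx":0,"dy":0,"dz":0.9,"ax":0,"ay":0,"az":0,"grip":0.2},{"dx":0,"dy":0,"dz":0.9,"ax":0,"ay":0,"az":0,"grip":0.2},{"dx":0,"dy":0,"dz":0.8,"ax":0,"ay":0,"az":0,"grip":0.2},{"dx":0,"dy":0,"dz":0.7,"ax":0,"ay":0,"az":0,"grip":0.2},{"dx":0,"dy":0,"dz":0.5,"ax":0,"ay":0,"az":0,"grip":0.2},{"dx":0,"dy":0,"dz":0,"ax":0,"ay":0,"az":0,"grip":0.2}]'

```text
time_s: 16.4
eef_pos: [0.427, 0.1221, 0.0266]
ee_rot: [-3.139, 0.001, 1.387]
force: [-0.0, -0.0, 0.3]
grip_width: 0.0681
grasp_force: 0.0
```

Emit:
servo_tool --rows '[{"dx":0,"dy":0,"dz":0,"ax":0,"ay":0,"az":0,"grip":0.6},{"dx":0,"dy":0,"dz":0,"ax":0,"ay":0,"az":0,"grip":0.6},{"dx":0,"dy":0,"dz":0,"ax":0,"ay":0,"az":0,"grip":0.6},{"dx":0,"dy":0,"dz":0,"ax":0,"ay":0,"az":0,"grip":0.6},{"dx":0,"dy":0,"dz":0,"ax":0,"ay":0,"az":0,"grip":0.6},{"dx":0,"dy":0,"dz":0,"ax":0,"ay":0,"az":0,"grip":0.6}]' --grip_force 45

```text
time_s: 17.0
eef_pos: [0.4288, 0.1222, 0.0291]
ee_rot: [3.14, -0.0, 1.387]
force: [-0.1, 0.0, 5.6]
grip_width: 0.0528
grasp_force: 49.4
```

Emit:
servo_tool --rows '[{"dx":0,"dy":0,"dz":-0.4,"ax":0,"ay":0,"az":0,"grip":0.6},{"dx":0,"dy":0,"dz":-0.8,"ax":0,"ay":0,"az":0,"grip":0.6},{"dx":0,"dy":0,"dz":-0.9,"ax":0,"ay":0,"az":0,"grip":0.6},{"dx":0,"dy":0,"dz":-0.9,"ax":0,"ay":0,"az":-0.88,"grip":0.6},{"dx":0.35,"dy":0.92,"dz":0,"ax":0,"ay":0,"az":0,"grip":0.6},{"dx":0.35,"dy":0.92,"dz":0,"ax":0,"ay":0,"az":0,"grip":0.6},{"dx":0.35,"dy":0.92,"dz":0,"ax":0,"ay":0,"az":0,"grip":0.6},{"dx":0.35,"dy":0.92,"dz":0,"ax":0,"ay":0,"az":0,"grip":0.6},{"dx":0.35,"dy":0.92,"dz":0,"ax":0,"ay":0,"az":0,"grip":0.6},{"dx":0.35,"dy":0.92,"dz":0,"ax":0,"ay":0,"az":0,"grip":0.6},{"dx":0.35,"dy":0.92,"dz":0,"ax":0,"ay":0,"az":0,"grip":0.6},{"dx":0,"dy":0,"dz":0,"ax":0,"ay":0,"az":0,"grip":0.6}]'

```text
time_s: 18.2
eef_pos: [0.5958, 0.1688, 0.1029]
ee_rot: [3.141, -0.0, 1.479]
force: [1.2, -0.6, -1.7]
grip_width: 0.0531
grasp_force: 48.5
```

Emit:
servo_tool --rows '[{"dx":0,"dy":0,"dz":0,"ax":0,"ay":0,"az":0,"grip":0.6},{"dx":0,"dy":0,"dz":0,"ax":0,"ay":0,"az":0,"grip":0.6}]'

```text
time_s: 18.4
eef_pos: [0.5933, 0.1684, 0.1033]
ee_rot: [-3.141, 0.0, 1.479]
force: [-0.4, -0.2, -1.9]
grip_width: 0.0529
grasp_force: 48.5
```

```bash
python3 - <<'E'
from h import *
s=status.observe();e=s['eef_pos'];print(s['grip_width'],s['force'])
rect('wrist',e[0],e[1],.07,.12,.1,f='w7')
E
```

```text
0.05293674096870512 [-0.35424014 -0.18075331 -1.88520536]
wrist [0.5933 0.1684 0.1033] [-3.1408e+00  3.0000e-04  1.4790e+00] w 0.05293674096870512 37436 ((594.22802734375, 179.57835388183594), (121.94876098632812, 80.46379852294922), 86.20409393310547) long 86.20407 z 0.10749826727434908
```

View pics/w7.png

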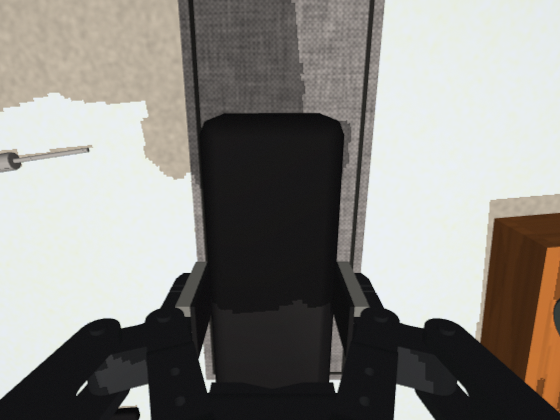

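Case is held level over the pad, aligned with it (the case spans columns 200–343 and the pad borders are parallel). Lowering.

Emit:
servo_tool --rows '[{"dx":0.02,"dy":0.06,"dz":0.6,"ax":0,"ay":0,"az":0,"grip":0.6},{"dx":0,"dy":0,"dz":0.6,"ax":0,"ay":0,"az":0,"grip":0.6},{"dx":0,"dy":0,"dz":0.6,"ax":0,"ay":0,"az":0,"grip":0.6},{"dx":0,"dy":0,"dz":0.5,"ax":0,"ay":0,"az":0,"grip":0.6},{"dx":0,"dy":0,"dz":0.3,"ax":0,"ay":0,"az":0,"grip":0.6},{"dx":0,"dy":0,"dz":0.16,"ax":0,"ay":0,"az":0,"grip":0.6},{"dx":0,"dy":0,"dz":0,"ax":0,"ay":0,"az":0,"grip":0.6},{"dx":0,"dy":0,"dz":0,"ax":0,"ay":0,"az":0,"grip":0.6}]'

```text
time_s: 19.25
eef_pos: [0.5961, 0.1689, 0.0346]
ee_rot: [3.141, -0.0, 1.479]
force: [0.3, -1.0, -0.4]
grip_width: 0.0529
grasp_force: 48.6
```

Emit:
servo_tool --rows '[{"dx":0,"dy":0,"dz":0.04,"ax":0,"ay":0,"az":0,"grip":0.6},{"dx":0,"dy":0,"dz":0,"ax":0,"ay":0,"az":0,"grip":0.2},{"dx":0,"dy":0,"dz":0,"ax":0,"ay":0,"az":0,"grip":0.2},{"dx":0,"dy":0,"dz":0,"ax":0,"ay":0,"az":0,"grip":0.2},{"dx":0,"dy":0,"dz":0,"ax":0,"ay":0,"az":0,"grip":0.2},{"dx":0,"dy":0,"dz":-0.5,"ax":0,"ay":0,"az":0,"grip":0.2},{"dx":0,"dy":0,"dz":-0.9,"ax":0,"ay":0,"az":0,"grip":0.2},{"dx":0,"dy":0,"dz":-1,"ax":0,"ay":0,"az":0,"grip":0.2},{"dx":0,"dy":0,"dz":-1,"ax":0,"ay":0,"az":0,"grip":0.2},{"dx":0,"dy":0,"dz":-1,"ax":0,"ay":0,"az":0,"grip":0.2},{"dx":0,"dy":0,"dz":-1,"ax":0,"ay":0,"az":0,"grip":0.2},{"dx":0,"dy":0,"dz":-1,"ax":0,"ay":0,"az":0,"grip":0.2}]'

```text
time_s: 20.45
eef_pos: [0.5956, 0.1689, 0.1955]
ee_rot: [3.141, -0.0, 1.479]
force: [-0.1, -0.2, -0.3]
grip_width: 0.0684
grasp_force: 0.0
```

```bash
python3 - <<'E'
from h import *
rect('wrist',.595,.169,.03,.045,.1)
rect('wrist',.595,.169,.002,.045,.3)
E
```

```text
wrist [0.5956 0.1689 0.1955] [ 3.1406e+00 -1.0000e-04  1.4790e+00] w 0.06842910589746959 9865 ((596.10595703125, 168.89108276367188), (143.29067993164062, 54.00080871582031), 84.87907409667969) long 84.87909 z 0.0373080433624792
wrist [0.5972 0.169  0.2004] [ 3.135e+00 -9.000e-04  1.479e+00] w 0.06836629666023203 61274 ((618.7862548828125, 164.541748046875), (396.3982849121094, 548.8104858398438), 71.60612487792969) long -18.393875 z 0.006152288008964765
```

Emit:
servo_tool --rows '[{"dx":0.9,"dy":-0.95,"dz":0,"ax":0,"ay":0,"az":0,"grip":0.2},{"dx":0.9,"dy":-0.95,"dz":0,"ax":0,"ay":0,"az":0,"grip":0.2},{"dx":0.9,"dy":-0.95,"dz":0,"ax":0,"ay":0,"az":0,"grip":0.2},{"dx":0.9,"dy":-0.95,"dz":0,"ax":0,"ay":0,"az":0,"grip":0.2},{"dx":0.9,"dy":-0.95,"dz":0,"ax":0,"ay":0,"az":0,"grip":0.2},{"dx":0.9,"dy":-0.95,"dz":0,"ax":0,"ay":0,"az":0,"grip":0.2},{"dx":0.9,"dy":-0.95,"dz":0,"ax":0,"ay":0,"az":0,"grip":0.2},{"dx":0,"dy":0,"dz":0,"ax":0,"ay":0,"az":0,"grip":0.2},{"dx":0,"dy":0,"dz":0,"ax":0,"ay":0,"az":0,"grip":0.2}]'

```text
time_s: 21.45
eef_pos: [0.4442, 0.3412, 0.1934]
ee_rot: [3.141, 0.0, 1.48]
force: [0.4, -0.5, -0.4]
grip_width: 0.0682
grasp_force: 0.0
```

```bash
python3 - <<'E'
from h import *
fitc('wrist',.446,.342,.086,.1,r=.04,f='w8')
fitc('wrist',.446,.342,.02,.06,r=.04)
E
```

```text
wrist [0.4442 0.3412 0.1934] 452 ((449.5801086425781, 341.71246337890625), 8.710229873657227) z 0.08939421199411648
wrist [0.4447 0.3407 0.1933] 699 ((449.56182861328125, 343.0699462890625), 16.9834041595459) z 0.05228020860916305
```

View pics/w8.png

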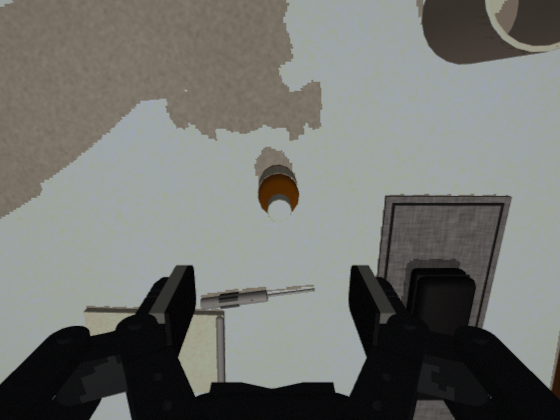

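Bottle is upright at (278,190), cap at (280,210), with nothing between the fingers. Descending.

Emit:
servo_tool --rows '[{"dx":0.06,"dy":0.2,"dz":0,"ax":0,"ay":0,"az":0,"grip":0.2},{"dx":0,"dy":0,"dz":0.8,"ax":0,"ay":0,"az":0,"grip":0.2},{"dx":0,"dy":0,"dz":0.9,"ax":0,"ay":0,"az":0,"grip":0.2},{"dx":0,"dy":0,"dz":0.9,"ax":0,"ay":0,"az":0,"grip":0.2},{"dx":0,"dy":0,"dz":0.9,"ax":0,"ay":0,"az":0,"grip":0.2},{"dx":0,"dy":0,"dz":0.9,"ax":0,"ay":0,"az":0,"grip":0.2},{"dx":0,"dy":0,"dz":0.8,"ax":0,"ay":0,"az":0,"grip":0.2},{"dx":0,"dy":0,"dz":0.7,"ax":0,"ay":0,"az":0,"grip":0.2},{"dx":0,"dy":0,"dz":0,"ax":0,"ay":0,"az":0,"grip":0.2}]'

```text
time_s: 22.45
eef_pos: [0.4487, 0.3405, 0.043]
ee_rot: [-3.138, 0.002, 1.478]
force: [-0.7, 0.1, -0.5]
grip_width: 0.0684
grasp_force: 0.0
```

Emit:
servo_tool --rows '[{"dx":0,"dy":0,"dz":0,"ax":0,"ay":0,"az":0,"grip":0.8},{"dx":0,"dy":0,"dz":0,"ax":0,"ay":0,"az":0,"grip":0.8},{"dx":0,"dy":0,"dz":0,"ax":0,"ay":0,"az":0,"grip":0.8},{"dx":0,"dy":0,"dz":0,"ax":0,"ay":0,"az":0,"grip":0.8},{"dx":0,"dy":0,"dz":0,"ax":0,"ay":0,"az":0,"grip":0.8},{"dx":0,"dy":0,"dz":0,"ax":0,"ay":0,"az":0,"grip":0.8},{"dx":0,"dy":0,"dz":0,"ax":0,"ay":0,"az":0,"grip":0.8}]' --grip_force 30

```text
time_s: 23.15
eef_pos: [0.4506, 0.3423, 0.0471]
ee_rot: [3.139, -0.001, 1.479]
force: [0.2, -1.1, 5.8]
grip_width: 0.0325
grasp_force: 30.0
```

Emit:
servo_tool --rows '[{"dx":0,"dy":0,"dz":-0.5,"ax":0,"ay":0,"az":0,"grip":0.8},{"dx":0,"dy":0,"dz":-0.9,"ax":0,"ay":0,"az":0,"grip":0.8},{"dx":0,"dy":0,"dz":-0.9,"ax":0,"ay":0,"az":0,"grip":0.8},{"dx":0,"dy":0,"dz":-0.9,"ax":0,"ay":0,"az":0,"grip":0.8},{"dx":0,"dy":0,"dz":-0.8,"ax":0,"ay":0,"az":0,"grip":0.8}]'

```text
time_s: 23.65
eef_pos: [0.4497, 0.3421, 0.1479]
ee_rot: [3.141, -0.0, 1.479]
force: [0.3, 0.8, -0.9]
grip_width: 0.0327
grasp_force: 30.0
```

Emit:
servo_tool --rows '[{"dx":-0.9,"dy":0.53,"dz":0,"ax":0,"ay":0,"az":0,"grip":0.8},{"dx":-0.9,"dy":0.53,"dz":0,"ax":0,"ay":0,"az":0,"grip":0.8},{"dx":-0.9,"dy":0.53,"dz":0,"ax":0,"ay":0,"az":0,"grip":0.8},{"dx":-0.9,"dy":0.53,"dz":0,"ax":0,"ay":0,"az":0,"grip":0.8},{"dx":-0.9,"dy":0.53,"dz":0,"ax":0,"ay":0,"az":0,"grip":0.8},{"dx":-0.9,"dy":0.53,"dz":0,"ax":0,"ay":0,"az":0,"grip":0.8},{"dx":-0.9,"dy":0.53,"dz":0,"ax":0,"ay":0,"az":0,"grip":0.8},{"dx":-0.9,"dy":0.53,"dz":0,"ax":0,"ay":0,"az":0,"grip":0.8},{"dx":-0.9,"dy":0.53,"dz":0,"ax":0,"ay":0,"az":0,"grip":0.8},{"dx":-0.9,"dy":0.53,"dz":0,"ax":0,"ay":0,"az":0,"grip":0.8},{"dx":-0.9,"dy":0.53,"dz":0,"ax":0,"ay":0,"az":0,"grip":0.8},{"dx":-0.9,"dy":0.53,"dz":0,"ax":0,"ay":0,"az":0,"grip":0.8}]'

```text
time_s: 24.85
eef_pos: [0.5836, 0.0575, 0.1467]
ee_rot: [3.141, 0.0, 1.479]
force: [-0.1, 0.2, -0.8]
grip_width: 0.033
grasp_force: 30.0
```

Emit:
servo_tool --rows '[{"dx":0,"dy":0,"dz":0,"ax":0,"ay":0,"az":0,"grip":0.8},{"dx":0,"dy":0,"dz":0,"ax":0,"ay":0,"az":0,"grip":0.8},{"dx":0,"dy":0,"dz":0,"ax":0,"ay":0,"az":0,"grip":0.8}]'

```text
time_s: 25.15
eef_pos: [0.5829, 0.0592, 0.1462]
ee_rot: [-3.142, -0.0, 1.479]
force: [-0.3, 0.0, -1.0]
grip_width: 0.0327
grasp_force: 30.1
```

```bash
python3 - <<'E'
from h import *
s=status.observe();e=s['eef_pos'];print(s['grip_width'],s['force'])
im=grab('wrist','w9');p=cloud(im).reshape(-1,3)
q=p[(np.hypot(p[:,0]-e[0],p[:,1]-e[1])<.03)&(p[:,2]>e[2])]
print(e,np.histogram(q[:,2],8))
t=q[q[:,2]>np.percentile(q[:,2],99)-.006];print(len(t),t.mean(0))
E
```

```text
0.03266761889495121 [-0.25589971  0.00157171 -1.02265678]
[0.5829015  0.05924218 0.14615976] (array([2118, 3545, 2434, 2254, 3491, 1500, 5641, 4540]), array([0.14616335, 0.15574519, 0.16532702, 0.17490886, 0.1844907 ,
       0.19407254, 0.20365437, 0.21323621, 0.22281805]))
3390 [0.58451334 0.07493456 0.21762112]
```

View pics/w9.png

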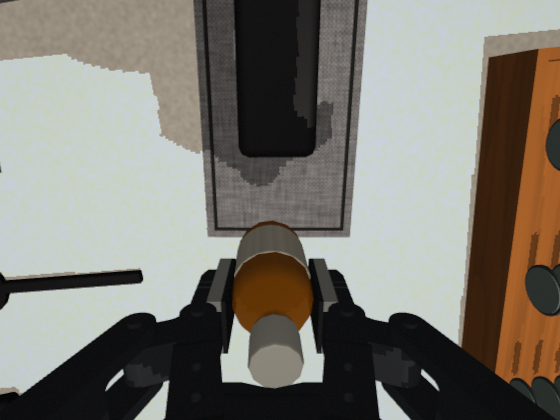

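Bottle is held upright over the free pad strip (the pad end border is at row 230, the case end at row 155). Lowering.

Emit:
servo_tool --rows '[{"dx":0.04,"dy":0.1,"dz":0.6,"ax":0,"ay":0,"az":0,"grip":0.8},{"dx":0,"dy":0,"dz":0.8,"ax":0,"ay":0,"az":0,"grip":0.8},{"dx":0,"dy":0,"dz":0.8,"ax":0,"ay":0,"az":0,"grip":0.8},{"dx":0,"dy":0,"dz":0.7,"ax":0,"ay":0,"az":0,"grip":0.8},{"dx":0,"dy":0,"dz":0.5,"ax":0,"ay":0,"az":0,"grip":0.8},{"dx":0,"dy":0,"dz":0.3,"ax":0,"ay":0,"az":0,"grip":0.8},{"dx":0,"dy":0,"dz":0.1,"ax":0,"ay":0,"az":0,"grip":0.8},{"dx":0,"dy":0,"dz":0,"ax":0,"ay":0,"az":0,"grip":0.8},{"dx":0,"dy":0,"dz":0,"ax":0,"ay":0,"az":0,"grip":0.8}]'

```text
time_s: 26.1
eef_pos: [0.5862, 0.0594, 0.0511]
ee_rot: [3.141, 0.0, 1.479]
force: [-0.4, -0.9, -0.6]
grip_width: 0.0323
grasp_force: 29.8
```

Emit:
servo_tool --rows '[{"dx":0,"dy":0,"dz":0.05,"ax":0,"ay":0,"az":0,"grip":0.8},{"dx":0,"dy":0,"dz":0,"ax":0,"ay":0,"az":0,"grip":0.8},{"dx":0,"dy":0,"dz":0,"ax":0,"ay":0,"az":0,"grip":0.8}]'

```text
time_s: 26.4
eef_pos: [0.5863, 0.0594, 0.051]
ee_rot: [3.14, 0.0, 1.479]
force: [-4.6, 1.2, 9.7]
grip_width: 0.033
grasp_force: 31.0
```

Contact at 9.7 N: the bottle stands on the pad. Releasing it slowly and rising.

Emit:
servo_tool --rows '[{"dx":0,"dy":0,"dz":-0.03,"ax":0,"ay":0,"az":0,"grip":0.6},{"dx":0,"dy":0,"dz":0,"ax":0,"ay":0,"az":0,"grip":0.5},{"dx":0,"dy":0,"dz":0,"ax":0,"ay":0,"az":0,"grip":0.3},{"dx":0,"dy":0,"dz":0,"ax":0,"ay":0,"az":0,"grip":0.2},{"dx":0,"dy":0,"dz":0,"ax":0,"ay":0,"az":0,"grip":0.2},{"dx":0,"dy":0,"dz":-0.4,"ax":0,"ay":0,"az":0,"grip":0.2},{"dx":0,"dy":0,"dz":-0.9,"ax":0,"ay":0,"az":0,"grip":0.2},{"dx":0,"dy":0,"dz":-1,"ax":0,"ay":0,"az":0,"grip":0.2},{"dx":0,"dy":0,"dz":-1,"ax":0,"ay":0,"az":0,"grip":0.2},{"dx":0,"dy":0,"dz":-1,"ax":0,"ay":0,"az":0,"grip":0.2},{"dx":0,"dy":0,"dz":-1,"ax":0,"ay":0,"az":0,"grip":0.2},{"dx":0,"dy":0,"dz":-1,"ax":0,"ay":0,"az":0,"grip":0.2}]'

```text
time_s: 27.6
eef_pos: [0.5858, 0.0593, 0.2097]
ee_rot: [3.141, 0.0, 1.479]
force: [0.0, 0.5, 0.3]
grip_width: 0.0686
grasp_force: 0.0
```

Emit:
servo_tool --rows '[{"dx":0,"dy":0,"dz":-1,"ax":0,"ay":0,"az":0,"grip":0.2},{"dx":0,"dy":0,"dz":-1,"ax":0,"ay":0,"az":0,"grip":0.2},{"dx":0,"dy":0,"dz":0,"ax":0,"ay":0,"az":0,"grip":0.2},{"dx":0,"dy":0,"dz":0,"ax":0,"ay":0,"az":0,"grip":0.2}]'

```text
time_s: 28.0
eef_pos: [0.5862, 0.0593, 0.2587]
ee_rot: [3.14, 0.0, 1.479]
force: [0.8, -0.0, -1.1]
grip_width: 0.0685
grasp_force: 0.0
```

```bash
python3 - <<'E'
from h import *
fitc('wrist',.5855,.060,.088,.1,r=.04)
fitc('wrist',.5855,.060,.02,.06,r=.03)
rect('wrist',.595,.169,.03,.045,.085)
im=grab('scene','end');p=cloud(im).reshape(-1,3)
for x,y,a,b,r in[(.5855,.06,.02,.1,.03),(.57,-.187,.042,.056,.03),(.57,-.187,.02,.034,.035)]:
    q=p[(p[:,2]>a)&(p[:,2]<b)&(np.hypot(p[:,0]-x,p[:,1]-y)<r)];print(len(q),cv2.minEnclosingCircle((q[:,:2]*1000).astype(np.float32)))
u=np.array([.0906,.9959]);v=np.array([.9959,-.0906])
for b in([.5855,.06],):
    d=np.array(b)-[.595,.169];print('pad xy',d@v,d@u)
E
```

```text
wrist [0.5862 0.0593 0.2587] 307 ((585.471435546875, 58.93117141723633), 8.64277172088623) z 0.09346989425819618
wrist [0.5857 0.0593 0.2576] 312 ((585.400146484375, 58.96416091918945), 17.331356048583984) z 0.04694284319800783
wrist [0.5854 0.0593 0.257 ] [-3.1404e+00  1.0000e-04  1.4789e+00] w 0.0684883538444985 7813 ((594.6937866210938, 157.39697265625), (122.59268188476562, 54.85931396484375), 84.88672637939453) long 84.88675 z 0.03730258936045178
389 ((588.7393798828125, 60.605010986328125), 17.043243408203125)
172 ((570.73388671875, -188.45846557617188), 20.843523025512695)
205 ((571.9424438476562, -186.09410095214844), 28.059146881103516)
pad xy 0.0004143500000000477 -0.1094138
```

View pics/end.png

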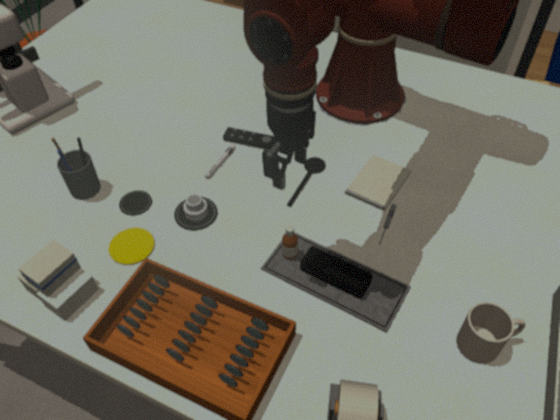

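The final scene view shows the tins stacked on the large mat (195,208), the case in the middle of the pad (337,272) and the bottle upright at the mat-side end (290,245). The paddle, screwdriver and penlight have not moved, and the gripper is clear. Handing in.

```bash
python3 -c "
from rig import arm
print(arm.hand_in())"
```

```text
the job is handed in; nothing more can be done
None
```

I handed the job in at about 28 s. The last images put the case, bottle and both tins within tolerance and showed the paddle, screwdriver and penlight still in place, but hand-in gave no verdict.

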